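# Count a batch of toggles on the bench counting scale

## Task

Ready the counting scale by pressing its bar-shaped key and then its round key; then draw the scoop tray out from under the low shelf by its front part until the handle is clear, set it down on the marble and let go, take it again by its wooden handle, and tip all four toggles into the scale's hopper. Set the empty tray down upright on the bench, then press the square key and finally the bar key again. Press keys fully, one at a time; never press the cross key, the round key once toggles are in the hopper or the square key before all are in, and leave mallet, jar, knife and brass weight where they stand.

Things in the scene. Friction and masses are not known exactly. Their poses are not given: they have to be found in the camera images.
- scale: counting scale, grey base 180 (x) x 270 (y) x 35 mm high, fixed to the bench; origin under the base's centre; the hopper stands on its -y half, four keys on its +y half in a 2 x 2 block (56 mm pitch, positions exchanged from start to start)
- hopper_in (a point): centre of the inner floor of the scale's open aluminium hopper, 40 mm above the bench; axes as the scale; inside 120 (x) x 108 (y) mm, walls 5 mm thick, rim 43 mm above this point (83 mm above the bench)
- key_bar (a joint): travel of the bar-shaped (34 x 12 mm cap) spring key, 0 up to 0.006 m fully down (about 5 N); counts as pressed beyond 0.0042
- key_round (a joint): travel of the round (26 mm cap) spring key, 0 up to 0.006 m fully down (about 5 N); counts as pressed beyond 0.0042
- key_square (a joint): travel of the square (24 mm cap) spring key, 0 up to 0.006 m fully down (about 5 N); counts as pressed beyond 0.0042
- key_cross (a joint): travel of the cross-shaped (32 mm cap, arms 9 mm wide) spring key, 0 up to 0.006 m fully down (about 5 N); counts as pressed beyond 0.0042
- bar_top (a point): centre of the top face of the bar key's white cap, 55 mm above the bench when up; the cap stands 12 mm above its 46 mm square black housing; all keys look the same but for shape
- round_top (a point): centre of the top face of the round key's white cap, 55 mm above the bench when up; the cap stands 12 mm above its 46 mm square black housing; all keys look the same but for shape
- square_top (a point): centre of the top face of the square key's white cap, 55 mm above the bench when up; the cap stands 12 mm above its 46 mm square black housing; all keys look the same but for shape
- cross_top (a point): centre of the top face of the cross key's white cap, 55 mm above the bench when up; the cap stands 12 mm above its 46 mm square black housing; all keys look the same but for shape
- riser: low wooden shelf on two legs, fixed; its board is 160 (x) x 220 (y) x 15 mm, underside 60 mm above the bench, with some leather on top (to 95 mm); origin on the bench 200 mm in front (-x) of the board's centre, so the board's front edge is at x = +0.12 of this frame; legs 15 mm thick at y = +-0.1025
- tray: aluminium scoop tray holding the toggles, loose, 0.16 kg; bed 120 (x) x 58 (y) mm, walls 28 mm high and 3 mm thick, floor 3 mm; origin under the bed's centre; +x to the handle, open spout at the -x end whose floor rises to 7 mm
- tray_handle: the tray's wooden handle, a bar 60 mm long (along x), 16 mm wide (y), 22 mm high, starting at this origin on the bed's rear end (60 mm from the tray's origin) 26 mm above the tray's underside, running along +x; at the start it is under the shelf
- tray_grip (a point): grip point on the handle's axis, 92 mm (+x) from the tray's origin and 26 mm above its underside; axes as the tray
- tray_spout (a point): middle of the spout's edge, 60 mm (-x) from the tray's origin, 7 mm above its underside
- tray_front (a point): point midway between the side walls, 30 mm (-x) from the tray's origin, 24 mm above its underside, where the tray can be taken across both walls (58 mm) while it is under the shelf
- toggle0: wooden toggle, rounded block 22 x 16 x 14 mm, 15 g, loose in the tray; origin under its centre
- toggle1: wooden toggle, rounded block 22 x 16 x 14 mm, 15 g, loose in the tray; origin under its centre
- toggle2: wooden toggle, rounded block 22 x 16 x 14 mm, 15 g, loose in the tray; origin under its centre
- toggle3: wooden toggle, rounded block 22 x 16 x 14 mm, 15 g, loose in the tray; origin under its centre
- mallet: bystander: wooden mallet standing on its head, 70 x 50 x 50 mm, handle 28 mm thick upright to 150 mm; origin under the head's centre
- jar: bystander: glass jar with a steel lid, 60 mm across, 90 mm high, beyond the scale; origin under its centre
- knife: bystander: leather knife lying flat, 110 mm long, 12 mm thick, near the robot; origin about its middle, on the bench
- weight: bystander: round brass weight, 50 mm across, 45 mm high, beside the tray; origin under its centre
There are look-alikes about, which are no part of the job. Leave any purple or turquoise look-alike of the tray alone.

How it is judged:
By the outcome, as a careful person would: the job done as asked, in the order asked, and still so for the second after the job is handed in, with the robot touching nothing.
It also fails if it takes over 72 s, if anything falls off the work surface, if the arm or the gripper's body presses on something with over 40 N, if the wrist force passes 120 N, or if a joint passes its speed limit or range.

## Robot

A 6-joint arm with a two-finger parallel gripper is mounted at the origin on the work surface. World frame = base frame: x ahead of the robot, y to its left, z up, the work surface at z = 0. Lengths are in m, angles in rad, forces in N, time in s.
With the tool pointing down it reaches from about 0.275 to 0.85 m from the base axis. Payload 5.2 kg.
Tool frame: the origin (TCP) lies between the finger pads; the fingertips stand 25 mm ahead of it and the grasp point (between the pads) lies 6 mm ahead of it (bot.tip_extent is the distance from the TCP to the fingertips, in m); z points along the fingers, y is the line along which they close (so a half turn about z gives the same grasp; the last joint's range is limited). The gripper opens to 85 mm and grips with 20 to 120 N. Pads are 22 mm wide; open, the fingers measure 114 mm over their backs; the gripper's body (76 mm by 85 mm) begins 54 mm behind the grasp point. The pads swing forward as they close: fully open they stand 13 mm farther back than shut.
Start: joints at [-1.549, 0.259, 1.535, -0, 1.348, -0.203], TCP at [0.123, -0.536, 0.256] pointing down, gripper open.
Joint ranges: [-3.14, 3.14], [-0.91, 2.08], [0.19, 2.58], [-1.22, 4.36], [0.22, 2.71], [-3.12, 3.12]. Speed limits (rad/s): [2.57, 2.57, 3.14, 3.14, 3.14, 3.14].

## Interface

Orientations are given as a unit quaternion [w, x, y, z].
In Python, from workcell import bot gives the robot as it stands.
- The arm moves only by the tool play_rows, never from a script. Its argument "motion" is one flat list of numbers, 7 for each row, row after row: the shift along the tool's x, y, z in m, then the turn, a rotation vector about the tool's x, y, z in degrees, then the finger opening in m, from 0 to 0.0854. In form: [x, y, z, rx, ry, rz, hand, x, y, z, rx, ry, rz, hand, ...]. A call has exactly 8 rows; each row shifts and turns the commanded pose from where the row before left it, along the tool's axes as they then stand; what a row does not reach is not made up. A row lasts 1/10 s, in which the tool goes at most 50 mm and 8.59 degrees, less where a joint would pass 70% of its speed; a pose out of reach is approached as far as the arm can. A call with a gripper value outside its range is refused whole. The fingers move at their own pace and stop on an object; the grip force is fixed at half the most. Time passes only in rows, so rows that do not move let the fingers close, or fill a call up. It gives the time, the measured TCP pose, the force, the opening and the grip force at its end, in the units of the state.
- bot.sense(): the state, without advancing time (a new reading comes with each control period).
- bot.camera(name): name is "scene" or "top" or "wrist"; returns the picture (384x512x3 uint8, blue, green, red); there is no depth.
- bot.get_calibration(name): a dict with "intrinsics" (3x3 intrinsics, pixels), "distortion" ([k1, k2, p1, p2, k3] as OpenCV has them; the pictures are not rectified), "R" (3x3) and "t" (3): a world point X has camera coordinates R X + t. Camera axes: x right, y down, z forward; pixel columns grow to the right and rows downward; lengths in m; the calibration is good to about 2 mm. A picture is of the moment at which its call begins: read the wrist's pose just before it. get_calibration takes no time and is no camera call; for the wrist camera it gives the pose at the moment of the call.
- bot.close_job(): hands the job in; it is judged then, once.
The state is a dict: "clock": time; "qpos": joint angles; "qvel": joint speeds; "tau": joint torques, N m; "eef_pos": TCP position; "tool_rot": TCP orientation; "force": force on the tool from outside, world axes, zero at the start; "ft_torque": the same for the moment, N m; "gripper_width": finger opening in m; "grasp_force": force on a finger pad.
Only numpy, scipy, OpenCV 4.12 (cv2) and the standard library are available. Lean on these libraries where they do the work, as an engineer would, in place of code of your own. Each camera call takes 0.05 s, during which the arm holds its last target. There are 200 camera calls.

## Working session

There is one attempt and no reset: what is moved stays moved. The work goes in short steps, Python scripts to look and compute and a tool call to move; the robot and the scene stay as the last step left them, time stands still between calls to the robot, and variables do not carry over. Pictures are saved under pics/ and viewed, at most 10 in all, crops included, and the job is handed in when it is done.

Besides the shell and the picture viewer there is one more tool, called after "Request:" as name(argument=value, ...), one argument or row to a line, values as JSON. play_rows: Moves the arm, as the interface text tells. Its arguments: {"type":"object","properties":{"motion":{"type":"array"}},"required":["motion"]}

```bash
mkdir -p pics
python3 - <<'E'
from workcell import bot
import cv2,numpy as np
s=bot.sense();print(s)
for n in("top","scene"):
    im=bot.camera(n);cv2.imwrite(f"pics/{n}0.png",im);c=bot.get_calibration(n);print(n,c)
    cv2.imwrite(f"pics/{n}0b.png",cv2.resize(im,(800,600),interpolation=cv2.INTER_CUBIC))
E
```

```text
{'clock': 0.0, 'qpos': array([-1.54880833e+00,  2.59350436e-01,  1.53608642e+00,  2.24251280e-05,
        1.34798961e+00, -2.02807194e-01]), 'qvel': array([-0.00031914,  0.00076531,  0.00035801, -0.00111076, -0.00122102,
       -0.00084867]), 'tau': array([ 9.34203013e-05, -4.46027076e+01, -2.90571481e+01, -3.54548229e-04,
        1.19138407e-02, -3.07596146e-06]), 'eef_pos': array([ 0.12261414, -0.53566736,  0.2554693 ]), 'tool_rot': array([-9.12175912e-04,  9.93689898e-01,  1.12158570e-01,  9.36728538e-05]), 'force': array([-0.06613897, -0.02548079,  0.13228972]), 'ft_torque': array([-0.00867898,  0.04497455, -0.01066452]), 'grasp_force': 0.0, 'gripper_width': 0.08582085389061087}
top {'intrinsics': array([[390.48638714,   0.        , 253.28054638],
       [  0.        , 390.48638714, 196.23494149],
       [  0.        ,   0.        ,   1.        ]]), 'distortion': array([-0.11850828,  0.        ,  0.        ,  0.        ,  0.        ]), 'R': array([[ 0.01742161, -0.99984118, -0.00375604],
       [-0.97492903, -0.01615382, -0.22192892],
       [ 0.221833  ,  0.00752823, -0.97505561]]), 't': array([-0.15963822,  0.48484649,  1.35838371])}
scene {'intrinsics': array([[460.32098642,   0.        , 254.92817954],
       [  0.        , 460.32098642, 193.1179136 ],
       [  0.        ,   0.        ,   1.        ]]), 'distortion': array([-0.08387018,  0.        ,  0.        ,  0.        ,  0.        ]), 'R': array([[-0.57126461,  0.82076334, -0.00207012],
       [ 0.67468904,  0.46815528, -0.5706359 ],
       [-0.46738789, -0.32738078, -0.82120058]]), 't': array([ 0.38830311, -0.21037336,  1.48383389])}
```

View pics/top0b.png

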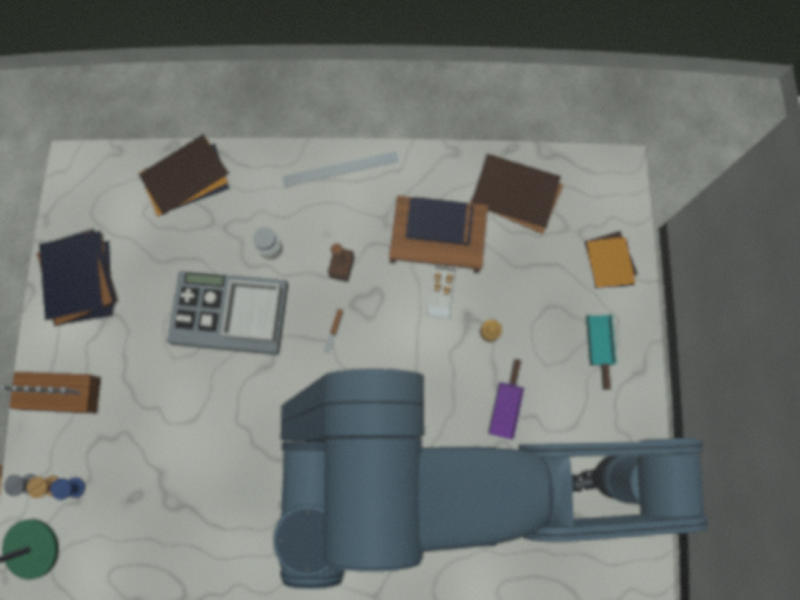

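View pics/scene0b.png

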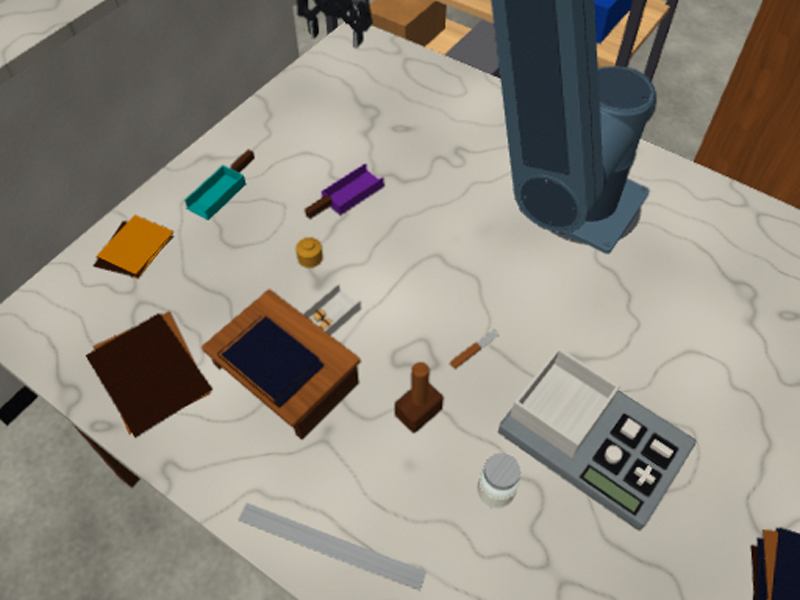

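The top view shows the scale at left: bar (185,320), square (207,321), round (211,297) and cross (188,296), with the hopper at (255,310). The shelf is at (438,233), the tray front at (440,295), the brass weight at (490,330) and the knife at (335,328). The scene view agrees.

```bash
cat > h.py <<'E'
from workcell import bot
import cv2,numpy as np
def ray(c,uv):
    p=cv2.undistortPoints(np.array([[uv]],float),c["intrinsics"],c["distortion"])[0,0]
    d=c["R"].T@np.array([p[0],p[1],1]);o=-c["R"].T@c["t"];return o,d
def plane(c,uv,z):
    o,d=ray(c,uv);return o+d*(z-o[2])/d[2]
def tri(a,b):
    A=np.zeros((3,3));r=np.zeros(3)
    for o,d in(a,b):
        d=d/np.linalg.norm(d);P=np.eye(3)-np.outer(d,d);A+=P;r+=P@o
    return np.linalg.solve(A,r)
def proj(c,X):
    return cv2.projectPoints(np.array([X],float),cv2.Rodrigues(c["R"])[0],c["t"],c["intrinsics"],c["distortion"])[0][0,0]
def cap(g,uv,r=6,t=140):
    x,y=map(int,uv);m=(g>t).astype(np.uint8);n,l,s,ce=cv2.connectedComponentsWithStats(m)
    w=l[y-3:y+4,x-3:x+4];k=np.bincount(w[w>0]).argmax() if (w>0).any() else 0
    return ce[k],s[k,4]
E
python3 - <<'E'
from h import *
ct,cs=bot.get_calibration("top"),bot.get_calibration("scene")
t=cv2.imread("pics/top0.png");s=cv2.imread("pics/scene0.png")
gt,gs=t.min(2),s.min(2)
K={"bar":((118,205),(424,287)),"square":((132,205),(403,274)),"round":((135,190),(392,291)),"cross":((120,189),(412,304))}
for k,(a,b) in K.items():
    A,na=cap(gt,a,t=120);B,nb=cap(gs,b,t=120)
    print(k,A.round(1),na,B.round(1),nb,plane(ct,A,.055).round(4),plane(cs,B,.055).round(4),tri(ray(ct,A),ray(cs,B)).round(4))
f=lambda im,x,y,w,h,k:cv2.resize(im[y:y+h,x:x+w],None,fx=k,fy=k,interpolation=cv2.INTER_CUBIC)
out=np.hstack([f(t,235,115,100,110,4),f(s,120,170,100,110,4)]);cv2.imwrite("pics/c1.png",out)
out=np.hstack([f(t,100,165,90,75,4.4),f(s,310,215,140,117,2.82)[:330]]);cv2.imwrite("pics/c2.png",out)
E
```

```text
bar [116.9 203.2] 29 [423.1 286.6] 81 [0.453  0.3474 0.055 ] [0.457  0.3473 0.055 ] [0.4541 0.3483 0.0506]
square [131.5 204.5] 36 [403.2 273.7] 91 [0.4491 0.292  0.055 ] [0.4531 0.2917 0.055 ] [0.4502 0.2926 0.0507]
round [133.9 189.8] 34 [392.3 290.1] 88 [0.5043 0.2877 0.055 ] [0.5082 0.2879 0.055 ] [0.5056 0.2885 0.0506]
cross [119.3 188.4] 29 [412.2 303.6] 88 [0.5087 0.3434 0.055 ] [0.5128 0.3432 0.055 ] [0.51   0.3443 0.0504]
```

View pics/c1.png

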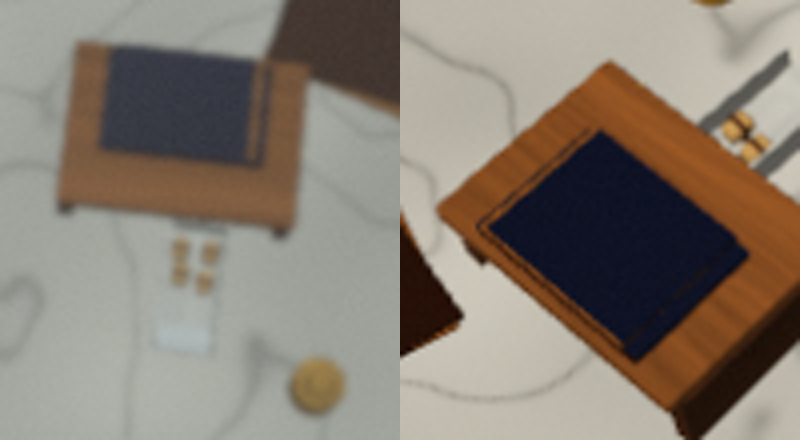

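The crop shows the tray's spout edge from (155,347) to (212,352), with the toggles still in the tray. The shelf's front edge runs from (58,208) to (296,225), and the brass weight is at (318,386).

```bash
cat >> h.py <<'E'
from scipy.spatial.transform import Rotation as Ro
def pose():
    s=bot.sense();q=s["tool_rot"];return s["eef_pos"],Ro.from_quat([q[1],q[2],q[3],q[0]]),s
def to(X):
    p,R,_=pose();return R.inv().apply(np.array(X)-p).round(4)
def yaw(): 
    x=pose()[1].as_matrix()[:,0];return np.degrees(np.arctan2(x[1],x[0])).round(2)
E
python3 - <<'E'
from h import *
ct=bot.get_calibration("top")
f=lambda u,v,z:plane(ct,(235+u/4-.375,115+v/4-.375),z).round(3)
print("tip",bot.tip_extent)
print("spout",f(155,347,.007),f(212,352,.007))
print("riser",f(58,205,.075),f(295,222,.075),f(78,42,.075),f(310,63,.075))
print("weight",f(318,380,.04)); 
g=lambda u,v,z:plane(ct,(u*.64,v*.64),z).round(3)
for n,a in dict(mal=(336,249,.15),knifeh=(337,318,.006),knifeb=(329,345,.006),jar=(264,237,.09),purp=(516,362,.03),purp2=(500,437,.03),h1=(235,283,.083),h2=(281,287,.083),h3=(274,342,.083),h4=(229,337,.083)).items(): print(n,g(*a))
E
```

```text
tip 0.025
spout [ 0.48  -0.226  0.007] [ 0.476 -0.28   0.007]
riser [ 0.596 -0.134  0.075] [ 0.583 -0.35   0.075] [ 0.755 -0.15   0.075] [ 0.738 -0.366  0.075]
weight [ 0.444 -0.373  0.04 ]
mal [ 0.594 -0.018  0.15 ]
knifeh [ 0.468 -0.011  0.006]
knifeb [0.403 0.005 0.006]
jar [0.641 0.159 0.09 ]
purp [ 0.366 -0.432  0.03 ]
purp2 [ 0.194 -0.393  0.03 ]
h1 [0.531 0.221 0.083]
h2 [0.523 0.113 0.083]
h3 [0.395 0.121 0.083]
h4 [0.404 0.225 0.083]
```

Request:
play_rows(
  motion=[0.02,-0.02,0,0,0,8.5,0.0,0.03,-0.03,0,0,0,8.5,0.0,0.03,-0.03,0,0,0,0,0.0,0.03,-0.03,0,0,0,0,0.0,0.03,-0.03,0,0,0,0,0.0,0.03,-0.035,0,0,0,0,0.0,0.03,-0.035,0,0,0,0,0.0,0.03,-0.035,0,0,0,0,0.0],
)

```text
clock: 0.9
eef_pos: [0.3597, -0.2968, 0.2561]
tool_rot: [-0.0, 0.999, -0.036, -0.0]
force: [0.4, -0.5, 1.0]
gripper_width: -0.0001
grasp_force: 0.0
```

Request:
play_rows(
  motion=[0.0035,-0.0464,0,0,0,0,0,0.0035,-0.0464,0,0,0,0,0,0.0035,-0.0464,0,0,0,0,0,0.0035,-0.0464,0,0,0,0,0,0.0035,-0.0464,0,0,0,0,0,0.0035,-0.0464,0,0,0,0,0,0.0035,-0.0464,0,0,0,0,0,0.0035,-0.0464,0,0,0,0,0],
)

```text
clock: 1.7
eef_pos: [0.4131, 0.0717, 0.2563]
tool_rot: [0.0, 0.999, -0.036, 0.0]
force: [1.6, -0.4, 0.8]
gripper_width: -0.0002
grasp_force: 0.0
```

Request:
play_rows(
  motion=[0.0035,-0.0464,0,0,0,0,0,0.0035,-0.0464,0,0,0,0,0,0.0035,-0.0464,0.02,0,0,0,0,0.0035,-0.0464,0.02,0,0,0,0,0.0035,-0.0464,0.02,0,0,0,0,0.0035,-0.0464,0.02,0,0,0,0,0,0,0.02,0,0,0,0,0,0,0.02,0,0,0,0],
)

```text
clock: 2.5
eef_pos: [0.4533, 0.3451, 0.1356]
tool_rot: [0.0, 0.999, -0.034, -0.001]
force: [-0.8, -0.1, -0.2]
gripper_width: -0.0002
grasp_force: 0.0
```

Run:
```python
from h import *
print(pose()[0].round(4),yaw(),to([.455,.3475,.095]),to([.506,.288,.095]),bot.sense()["qpos"].round(2))
c=bot.get_calibration("wrist");im=bot.camera("wrist");cv2.imwrite("pics/w1.png",im)
for X in([.455,.3475,.055],[.451,.2918,.055],[.506,.288,.055],[.511,.3433,.055]):print(proj(c,X).round(1))
```

```text
[0.4533 0.3451 0.1356] -3.95 [ 0.0016 -0.0025  0.0406] [0.0566 0.0534 0.0406] [0.46 0.4  1.65 0.   1.1  2.09]
[252.3 207.9]
[326.9 208.2]
[332.4 133.3]
[252.5 131.3]
```

View pics/w1.png

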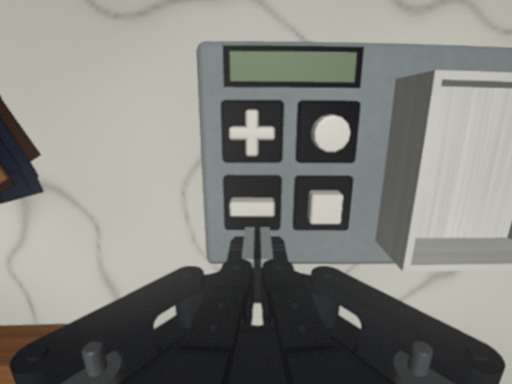

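The wrist picture shows the bar cap at (252,207), the square at (326,207), the round at (331,133) and the cross at (252,133). These match my projections, so I'll press the bar.

Request:
play_rows(
  motion=[0.0016,-0.0025,0.02,0,0,0,0,0,0,0.02,0,0,0,0,0,0,0.01,0,0,0,0,0,0,0.006,0,0,0,0,0,0,0.0056,0,0,0,0,0,0,0,0,0,0,0,0,0,0,0,0,0,0,0,0,0,0,0,0,0],
)

```text
clock: 3.35
eef_pos: [0.4559, 0.3459, 0.0765]
tool_rot: [-0.0, 0.999, -0.036, 0.0]
force: [-1.9, -2.4, 3.4]
gripper_width: -0.0
grasp_force: 1.7
```

Request:
play_rows(
  motion=[0,0,0.002,0,0,0,0,0,0,0.002,0,0,0,0,0,0,0,0,0,0,0,0,0,0,0,0,0,0,0,0,0,0,0,0,0,0,0,0,0,0,0,0,0,0,0,0,0,0,0,0,0,0,0,0,0,0],
)

```text
clock: 4.15
eef_pos: [0.4561, 0.3461, 0.0738]
tool_rot: [-0.0, 0.999, -0.036, 0.001]
force: [-5.1, -3.9, 18.4]
gripper_width: -0.0001
grasp_force: 8.6
```

Request:
play_rows(
  motion=[0,0,-0.01,0,0,0,0,0,0,-0.015,0,0,0,0,0.0185,0.0187,-0.005,0,0,0,0,0.0185,0.0187,0,0,0,0,0,0.018,0.0187,0,0,0,0,0,0,0,0,0,0,0,0,0,0,0,0,0,0,0,0,0,0,0,0,0,0],
)

```text
clock: 4.95
eef_pos: [0.5062, 0.2866, 0.1015]
tool_rot: [-0.0, 0.999, -0.036, -0.0]
force: [-0.3, -0.9, -0.0]
gripper_width: 0.0001
grasp_force: 0.0
```

Run:
```python
from h import *
print(pose()[0].round(4),yaw(),to([.506,.288,.0715]),pose()[2]["force"])
```

```text
[0.5062 0.2866 0.1015] -4.11 [-0.0002 -0.0014  0.03  ] [-0.3456404  -0.86256454 -0.03814907]
```

Request:
play_rows(
  motion=[0,-0.0014,0.015,0,0,0,0,0,0,0.006,0,0,0,0,0,0,0.004,0,0,0,0,0,0,0.004,0,0,0,0,0,0,0.0025,0,0,0,0,0,0,0,0,0,0,0,0,0,0,0,0,0,0,0,0,0,0,0,0,0],
)

```text
clock: 5.75
eef_pos: [0.5057, 0.2882, 0.0737]
tool_rot: [-0.0, 0.999, -0.036, -0.0]
force: [-11.2, -1.8, 26.0]
gripper_width: 0.0
grasp_force: 13.1
```

Request:
play_rows(
  motion=[0,0,-0.03,0,0,0,0,0,0,-0.05,0,0,0,0,0,0.02,-0.05,0,0,0,0,0,0.045,-0.03,0,0,0,0,-0.002,0.0475,0,0,0,0,0,-0.002,0.0475,0,0,0,0,0.0,-0.002,0.0475,0,0,0,0,0.0,-0.002,0.0475,0,0,0,0,0.0],
)

```text
clock: 6.55
eef_pos: [0.4804, 0.037, 0.2248]
tool_rot: [0.0, 0.999, -0.036, 0.001]
force: [1.2, -0.6, 0.0]
gripper_width: -0.0001
grasp_force: 0.0
```

Request:
play_rows(
  motion=[-0.002,0.0475,0,0,0,0,0.085,-0.002,0.0475,0,0,0,0,0.085,-0.002,0.0475,0,0,0,0,0.085,-0.002,0.0475,0,0,0,0,0.085,-0.001,0.0475,0,0,0,0,0.085,-0.001,0.0475,0,0,0,0,0.085,0,0,0,0,0,0,0.085,0,0,0,0,0,0,0.085],
)

```text
clock: 7.35
eef_pos: [0.45, -0.246, 0.2242]
tool_rot: [-0.0, 0.999, -0.037, -0.0]
force: [0.1, 0.9, -1.0]
gripper_width: 0.0853
grasp_force: 0.0
```

Run:
```python
from h import *
print(pose()[0].round(4),yaw())
c=bot.get_calibration("wrist");print(repr(c["R"]),c["t"]);im=bot.camera("wrist");cv2.imwrite("pics/w2.png",im);np.save("c2.npy",c,allow_pickle=True)
```

```text
[ 0.45   -0.246   0.2242] -4.27
array([[-7.33431086e-02, -9.97306754e-01, -1.62068451e-04],
       [-9.57992704e-01,  7.04067280e-02,  2.78015955e-01],
       [-2.77255779e-01,  2.05458148e-02, -9.60576443e-01]]) [-0.21318861  0.42206363  0.47833708]
```

View pics/w2.png

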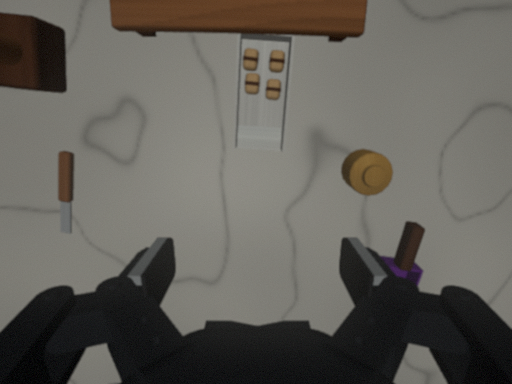

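The picture shows the tray's spout edge from (237,148) to (282,150), its rear wall top from (241,36) to (292,38), the brass weight at (367,172) and the shelf edge above the tray.

Run:
```python
from h import *
c=np.load("c2.npy",allow_pickle=True).item()
for uv,z in [((237,148),.005),((282,150),.005),((241,36),.028),((292,38),.028),((367,170),.045),((112,28),.06),((365,35),.06)]:print(uv,plane(c,uv,z).round(4))
im=cv2.imread("pics/w2.png");g=cv2.cvtColor(im,cv2.COLOR_BGR2HSV)
print(proj(c,[.478,-.253,.007]))
# grey wall pixels per row
gr=im.min(2).astype(int)
for r in range(40,152,10):print(r,gr[r,228:300:2])
```

```text
(237, 148) [ 0.48   -0.2252  0.005 ]
(282, 150) [ 0.4737 -0.2787  0.005 ]
(241, 36) [ 0.5954 -0.2414  0.028 ]
(292, 38) [ 0.5898 -0.2928  0.028 ]
(367, 170) [ 0.4513 -0.3662  0.045 ]
(112, 28) [ 0.6045 -0.1258  0.06  ]
(365, 35) [ 0.5811 -0.3554  0.06  ]
[260.3645812  148.17755837]
40 [120 121 122 120 122 132 100 118 133 130 125 127 127 124 124 112 110 106
  99  96  92  88  84  82  75  73  72  67  62  65  65  66 121 130 120 119]
50 [120 123 122 122 127 127  89 128 108  69  73  73  74  73  82 116 133 134
 139 135 136 131 104  89  89  96 106 118 132 130 100  90 131 121 119 118]
60 [123 124 124 122 130 121  93 105  59  59  56  47  40  33  29  96 133 135
 137 135 119  43  28  21  22  24  22  23  69 123  80 116 129 119 122 119]
70 [126 123 122 123 129 108 101 134 124  98  84  76  70  76 111 131 131 136
 134 134 127  78  48  48  52  48  48  86 126 106  82 130 124 120 121 123]
80 [127 123 125 127 131 105 109 134 109  62  66  70  71  77  73  65 115 135
 136 125  83  74  74  74  76  80 114 129 127  88 110 132 120 120 124 122]
90 [124 125 126 128 128  92 124 133 112  69  68  69  71  72  63  77
[... 288 characters left out ...]
26 129 129 128 136 134
 131 132 133 131 130 130 128 129 128 121  82 120 128 123 123 123 123 123]
120 [125 127 130 133 109 105 129 132 128 128 130 128 128 128 126 132 133 133
 130 132 128 129 131 129 130 128 128 102  93 128 127 126 124 124 123 124]
130 [126 132 129 129  99 127 140 140 138 138 139 138 136 139 137 138 137 139
 137 136 136 137 137 136 136 138 135  94 113 127 127 126 127 122 124 124]
140 [127 128 131 125  95 133 134 138 137 138 136 136 137 134 135 137 135 137
 138 138 138 139 138 139 139 138 125  93 127 129 128 127 129 125 126 123]
150 [129 130 132 130 130 130 130 130 129 132 129 129 128 129 131 129 131 132
 132 131 133 129 130 133 134 137 123 119 129 127 126 127 127 127 127 124]
```

Request:
play_rows(
  motion=[0,0,0.02,0,0,2.8,0.085,0.03,0.0013,0.045,0,0,0,0.085,0.0274,0.0014,0.045,0,0,0,0.085,0,0,0.03,0,0,0,0.085,0,0,0,0,0,0,0.085,0,0,0,0,0,0,0.085,0,0,0,0,0,0,0.085,0,0,0,0,0,0,0.085],
)

```text
clock: 8.2
eef_pos: [0.5043, -0.2545, 0.0925]
tool_rot: [0.001, 0.998, -0.06, 0.002]
force: [-0.8, -0.2, 0.3]
gripper_width: 0.0855
grasp_force: 0.0
```

Run:
```python
from h import *
print(pose()[0].round(4),yaw(),to([.5066,-.2557,.028]))
c=bot.get_calibration("wrist");im=bot.camera("wrist");cv2.imwrite("pics/w3.png",im)
u=np.array([.9925,-.122,0]);v=np.array([.122,.9925,0]);s=np.array([.4768,-.252,0])
for a,b in((60,-29),(60,29),(119,-29),(119,29),(30,0)):print(a,b,proj(c,s+u*a/1000+v*b/1000+[0,0,.028]).round(0))
```

```text
[ 0.5043 -0.2545  0.0925] -6.9 [0.0022 0.0008 0.0645]
60 -29 [301. 173.]
60 29 [213. 172.]
119 -29 [305.  78.]
119 29 [210.  77.]
30 0 [257. 215.]
```

View pics/w3.png

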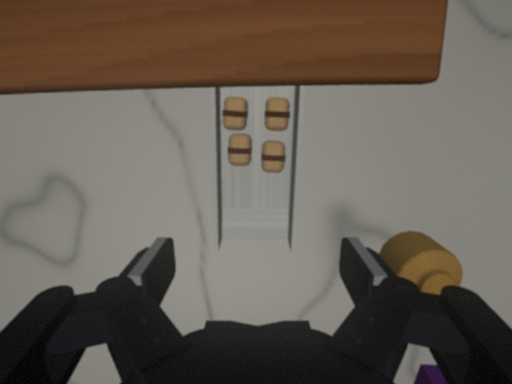

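The tray is centred between the open fingers, with its walls at columns 218 and 296 and the spout at row 240. The toggles are in place at rows 110–155. I'll go down and grip.

Request:
play_rows(
  motion=[0.002,0.0008,0.03,0,0,0,0.085,0,0,0.025,0,0,0,0.085,0,0,0.0095,0,0,0,0.085,0,0,0,0,0,0,0.085,0,0,0,0,0,0,0.05,0,0,0,0,0,0,0.05,0,0,0,0,0,0,0.05,0,0,0,0,0,0,0.05],
)

```text
clock: 9.05
eef_pos: [0.5062, -0.2558, 0.0273]
tool_rot: [0.001, 0.998, -0.06, 0.001]
force: [-0.3, -0.6, 7.4]
gripper_width: 0.057
grasp_force: 64.1
```

Request:
play_rows(
  motion=[0,0,-0.004,0,0,0,0.05,-0.01,0,0,0,0,0,0.05,-0.02,0,0,0,0,0,0.05,-0.025,0,0,0,0,0,0.05,-0.025,0,0,0,0,0,0.05,-0.025,0,0,0,0,0,0.05,-0.02,0,0,0,0,0,0.05,-0.015,0,0,0,0,0,0.05],
)

```text
clock: 9.85
eef_pos: [0.364, -0.237, 0.0294]
tool_rot: [-0.001, 0.998, -0.06, -0.001]
force: [-0.5, 0.6, -2.9]
gripper_width: 0.0564
grasp_force: 64.1
```

Request:
play_rows(
  motion=[0,0,0,0,0,0,0.05,0,0,0.0025,0,0,0,0.05,0,0,0.002,0,0,0,0.05,0,0,0,0,0,0,0.05,0,0,0,0,0,0,0.085,0,0,0,0,0,0,0.085,0,0,0,0,0,0,0.085,0,0,0,0,0,0,0.085],
)

```text
clock: 10.65
eef_pos: [0.3666, -0.2382, 0.0249]
tool_rot: [-0.0, 0.998, -0.06, -0.0]
force: [-0.6, -0.6, -0.4]
gripper_width: 0.0849
grasp_force: 0.0
```

Request:
play_rows(
  motion=[0,0,-0.02,0,0,0,0.085,0,0,-0.04,0,0,0,0.085,0,0,-0.04,0,0,0,0.085,0.03,0,-0.03,0,0,0,0.085,0.02,0,0,0,0,0,0.085,0,0,0,0,0,0,0.06,0,0,0,0,0,0,0.06,0,0,0,0,0,0,0.06],
)

```text
clock: 11.45
eef_pos: [0.4145, -0.2433, 0.1539]
tool_rot: [-0.001, 0.998, -0.06, -0.001]
force: [0.9, -0.1, 0.0]
gripper_width: 0.0601
grasp_force: 0.0
```

Run:
```python
from h import *
p,R,s=pose();print(p.round(4),yaw(),to([.4877,-.2531,.028]))
c=bot.get_calibration("wrist");im=bot.camera("wrist");cv2.imwrite("pics/w4.png",im)
h=cv2.cvtColor(im,cv2.COLOR_BGR2HSV)
print(proj(c,[.4877,-.2531,.037]),proj(c,[.4877+.028*.9925,-.2531-.028*.122,.037]),proj(c,[.4877-.032*.9925,-.2531+.032*.122,.037]))
```

```text
[ 0.4145 -0.2433  0.1539] -6.92 [0.0742 0.0012 0.1257]
[257.36176169 107.34642956] [257.47660824  69.97030407] [257.23855008 147.36182273]
```

View pics/w4.png

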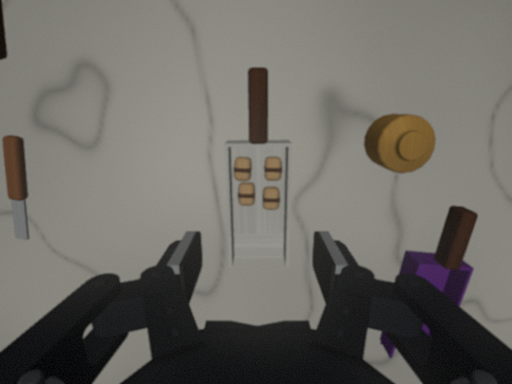

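The handle runs from (258,68) to (258,143), as predicted. It is clear of the shelf, and all four toggles are in the tray. I'll grip the handle.

Request:
play_rows(
  motion=[0.04,0.0005,0.03,0,0,0,0.06,0.035,0.0005,0.03,0,0,0,0.06,0,0,0.03,0,0,0,0.06,0,0,0.022,0,0,0,0.06,0,0,0.01,0,0,0,0.06,0,0,0,0,0,0,0.06,0,0,0,0,0,0,0.0,0,0,0,0,0,0,0.0],
)

```text
clock: 12.3
eef_pos: [0.4908, -0.255, 0.0346]
tool_rot: [0.001, 0.998, -0.061, 0.001]
force: [-0.0, -0.2, 0.2]
gripper_width: 0.0319
grasp_force: 0.0
```

Request:
play_rows(
  motion=[0,0,0,0,0,0,0.0,0,0,0,0,0,0,0.0,0,0,0,0,0,0,0.0,0,0,0,0,0,0,0.0,0,0,-0.005,0,0,0,0.0,0,0,-0.01,0,0,0,0.0,0,0,-0.01,0,0,0,0.0,0,0,0,0,0,0,0.0],
)

```text
clock: 13.1
eef_pos: [0.4912, -0.255, 0.06]
tool_rot: [0.001, 0.998, -0.06, 0.001]
force: [-0.3, 0.2, -3.2]
gripper_width: 0.0147
grasp_force: 59.0
```

Request:
play_rows(
  motion=[0,0,-0.02,0,-3,0,0.0,0,0,-0.03,0,-3,0,0.0,0,0,-0.04,0,-2,0,0.0,0,0,-0.04,0,0,0,0.0,0,0,-0.04,0,0,0,0.0,0,0,-0.03,0,0,0,0.0,0,0,-0.02,0,0,0,0.0,0,0,0,0,0,0,0.0],
)

```text
clock: 13.9
eef_pos: [0.5153, -0.2579, 0.2798]
tool_rot: [-0.002, 0.996, -0.06, -0.067]
force: [0.1, -0.7, -1.6]
gripper_width: 0.0149
grasp_force: 58.9
```

Run:
```python
from h import *
p,R,s=pose();print(p,s["qpos"],R.as_matrix().round(3).tolist(),s["force"],s["gripper_width"])
print(to([.575,.20,.29]))
```

```text
[ 0.51533254 -0.2578663   0.27981707] [-0.61888407  0.36879639  1.33003276 -0.0665204   1.55882238  1.07725447] [[0.984, -0.12, -0.133], [-0.12, -0.993, 0.013], [-0.133, 0.003, -0.991]] [ 0.09055057 -0.73838344 -1.63867068] 0.014853337907117918
[ 0.0026 -0.4617 -0.0121]
```

Run:
```python
from h import *
p,R,s=pose();P1=np.array([.287,.1475,.28]);N=24;dy=np.radians(187.3-np.degrees(np.arctan2(R.as_matrix()[1,0],R.as_matrix()[0,0])))/N
for i in range(N):
    print((R.inv().apply((P1-p)/N)).round(4).tolist(),np.degrees(R.inv().apply([0,0,dy])).round(2).tolist())
    R=Ro.from_rotvec([0,0,dy])*R
```

```text
[-0.0114, -0.0156, 0.0015] [-1.08, 0.03, -8.02]
[-0.0091, -0.0171, 0.0012] [-1.08, 0.03, -8.02]
[-0.0066, -0.0182, 0.0008] [-1.08, 0.03, -8.02]
[-0.004, -0.019, 0.0005] [-1.08, 0.03, -8.02]
[-0.0013, -0.0193, 0.0001] [-1.08, 0.03, -8.02]
[0.0014, -0.0193, -0.0003] [-1.08, 0.03, -8.02]
[0.0041, -0.0189, -0.0006] [-1.08, 0.03, -8.02]
[0.0067, -0.0182, -0.001] [-1.08, 0.03, -8.02]
[0.0091, -0.017, -0.0013] [-1.08, 0.03, -8.02]
[0.0114, -0.0156, -0.0016] [-1.08, 0.03, -8.02]
[0.0135, -0.0138, -0.0019] [-1.08, 0.03, -8.02]
[0.0153, -0.0117, -0.0021] [-1.08, 0.03, -8.02]
[0.0168, -0.0095, -0.0023] [-1.08, 0.03, -8.02]
[0.0179, -0.007, -0.0024] [-1.08, 0.03, -8.02]
[0.0187, -0.0044, -0.0025] [-1.08, 0.03, -8.02]
[0.0191, -0.0017, -0.0026] [-1.08, 0.03, -8.02]
[0.0192, 0.0011, -0.0026] [-1.08, 0.03, -8.02]
[0.0188, 0.0038, -0.0025] [-1.08, 0.03, -8.02]
[0.0181, 0.0064, -0.0024] [-1.08, 0.03, -8.02]
[0.017, 0.0089, -0.0023] [-1.08, 0.03, -8.02]
[0.0156, 0.0113, -0.0021] [-1.08, 0.03, -8.02]
[0.0139, 0.0134, -0.0018] [-1.08, 0.03, -8.02]
[0.0119, 0.0152, -0.0016] [-1.08, 0.03, -8.02]
[0.0097, 0.0168, -0.0013] [-1.08, 0.03, -8.02]
```

Request:
play_rows(
  motion=[-0.0114,-0.0156,0.0015,-1.08,0,-8.02,0,-0.0091,-0.0171,0.0012,-1.08,0,-8.02,0,-0.0066,-0.0182,0.0008,-1.08,0,-8.02,0,-0.004,-0.019,0.0005,-1.08,0,-8.02,0,-0.0013,-0.0193,0,-1.08,0,-8.02,0,0.0014,-0.0193,0,-1.08,0,-8.02,0,0.0041,-0.0189,-0.0006,-1.08,0,-8.02,0,0.0067,-0.0182,-0.001,-1.08,0,-8.02,0],
)

```text
clock: 14.7
eef_pos: [0.4365, -0.1208, 0.2755]
tool_rot: [0.029, 0.872, 0.485, -0.062]
force: [-0.8, 0.4, -1.2]
gripper_width: 0.0151
grasp_force: 58.9
```

Request:
play_rows(
  motion=[0.0091,-0.017,-0.0013,-1.08,0,-8.02,0,0.0114,-0.0156,-0.0016,-1.08,0,-8.02,0,0.0135,-0.0138,-0.0019,-1.08,0,-8.02,0,0.0153,-0.0117,-0.0021,-1.08,0,-8.02,0,0.0168,-0.0095,-0.0023,-1.08,0,-8.02,0,0.0179,-0.007,-0.0024,-1.08,0,-8.02,0,0.0187,-0.0044,-0.0025,-1.08,0,-8.02,0,0.0191,-0.0017,-0.0026,-1.08,0,-8.02,0],
)

```text
clock: 15.5
eef_pos: [0.36, 0.014, 0.2764]
tool_rot: [0.054, 0.477, 0.877, -0.033]
force: [0.3, -0.8, -2.4]
gripper_width: 0.0149
grasp_force: 58.9
```

Request:
play_rows(
  motion=[0.0192,0.0011,-0.0026,-1.08,0,-8.02,0,0.0188,0.0038,-0.0025,-1.08,0,-8.02,0,0.0181,0.0064,-0.0024,-1.08,0,-8.02,0,0.017,0.0089,-0.0023,-1.08,0,-8.02,0,0.0156,0.0113,-0.0021,-1.08,0,-8.02,0,0.0139,0.0134,-0.0018,-1.08,0,-8.02,0,0.0119,0.0152,-0.0016,-1.08,0,-8.02,0,0.0097,0.0168,-0.0013,-1.08,0,-8.02,0],
)

```text
clock: 16.3
eef_pos: [0.2839, 0.1485, 0.2769]
tool_rot: [0.062, -0.066, 0.996, 0.005]
force: [0.6, 0.6, -1.9]
gripper_width: 0.0151
grasp_force: 59.0
```

Run:
```python
from h import *
p,R,s=pose();print(p.round(4),yaw(),s["qpos"].round(3),R.as_matrix()[2].round(3),to([.287,.1475,.112]))
im=bot.camera("wrist");c=bot.get_calibration("wrist");cv2.imwrite("pics/w5.png",im);np.save("c5.npy",c,allow_pickle=True)
im2=bot.camera("top");cv2.imwrite("pics/t5.png",im2)
f=cv2.resize(im2[130:240,90:230],None,fx=3.4,fy=3.4,interpolation=cv2.INTER_CUBIC)
o=np.zeros((600,800,3),np.uint8);a=cv2.resize(im,(400,300));o[:300,:400]=a;o[:f.shape[0],400-0:400+400]=f[:,:400];cv2.imwrite("pics/m5.png",o[:400])
```

```text
[0.2839 0.1485 0.2769] -172.4 [ 1.270e-01 -2.850e-01  2.025e+00  2.000e-03  1.277e+00 -1.578e+00] [-0.125  0.001 -0.992] [ 0.0177 -0.0017  0.164 ]
```

View pics/m5.png

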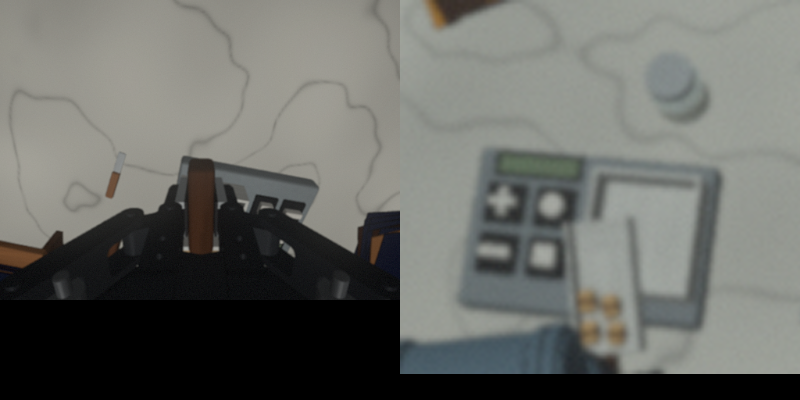

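The wrist part shows the handle held at (200,205). In the top part, the four toggles are in the tray at (600,315), the spout is at (600,222) and the hopper's inside spans x 597–703, y 180–298.

Run:
```python
from h import *
ct=bot.get_calibration("top");p,R,s=pose()
g=lambda u,v,z:plane(ct,((u-400)/3.4+90-.35,v/3.4+130-.35),z).round(4)
print("rim",[g(*a,.083) for a in((593,172),(708,180),(697,300),(588,290))],"floor c",g(650,240,.06))
S=p+R.apply([-.1545,0,.0275]);print("spout",S.round(4),"seen",g(572,222,S[2]),g(630,218,S[2]))
```

```text
rim [array([0.5338, 0.2355, 0.083 ]), array([0.5268, 0.1113, 0.083 ]), array([0.3984, 0.1153, 0.083 ]), array([0.4066, 0.2308, 0.083 ])] floor c [0.4659 0.1745 0.06  ]
spout [0.4388 0.1695 0.2689] seen [0.4369 0.1964 0.2689] [0.4415 0.143  0.2689]
```

Request:
play_rows(
  motion=[0.003,0,0.033,0,0,0,0,0.003,0,0.033,0,0,0,0,0.003,0,0.033,0,0,0,0,0.003,0,0.033,0,0,0,0,0.003,0,0.033,0,0,0,0,0,0,0,0,0,0,0,-0.0037,0,-0.016,0,6,0,0,0,0,0,0,0,0,0],
)

```text
clock: 17.2
eef_pos: [0.2972, 0.1493, 0.1317]
tool_rot: [0.014, -0.063, 0.998, 0.001]
force: [1.6, 1.5, -1.1]
gripper_width: 0.0152
grasp_force: 59.1
```

Run:
```python
from h import *
p,R,s=pose();print(p.round(4),R.as_matrix()[2].round(3),s["force"]);S=p+R.apply([-.1545,0,.0275]);print("spout",S.round(4))
```

```text
[0.2972 0.1493 0.1317] [-0.027  0.001 -1.   ] [ 1.57670847  1.47381262 -1.08419353]
spout [0.4512 0.1688 0.1085]
```

Request:
play_rows(
  motion=[-0.0027,0,-0.016,0,6,0,0,-0.0027,0,-0.016,0,6,0,0,-0.0037,0,-0.016,0,6,0,0,-0.0037,0,-0.016,0,6,0,0,-0.0037,0,-0.016,0,6,0,0,-0.0037,0,-0.016,0,6,0,0,-0.0037,0,-0.016,0,6,0,0,-0.0037,0,-0.016,0,6,0,0],
)

```text
clock: 18.0
eef_pos: [0.3614, 0.1577, 0.2377]
tool_rot: [-0.394, -0.058, 0.917, -0.025]
force: [0.2, 0.3, -1.6]
gripper_width: 0.0151
grasp_force: 59.2
```

Run:
```python
from h import *
p,R,s=pose();print(p.round(4),R.as_matrix()[2].round(3),s["force"],s["qpos"].round(2));S=p+R.apply([-.1545,0,.0275]);print("spout",S.round(4))
```

```text
[0.3614 0.1577 0.2377] [ 0.725  0.    -0.688] [ 0.15336364  0.30609876 -1.61809211] [ 0.13  0.49  1.5   0.    1.96 -1.57]
spout [0.4471 0.1686 0.1067]
```

Request:
play_rows(
  motion=[-0.0037,0,-0.016,0,6,0,0,-0.0037,0,-0.016,0,6,0,0,-0.0037,0,-0.016,0,6,0,0,0,0,0,0,0,0,0,0,0,0,0,0,0,0,0,0,0,0,0,0,0,0,0,0,0,0,0,0,0,0,0,0,0,0,0],
)

```text
clock: 18.8
eef_pos: [0.4038, 0.1634, 0.2583]
tool_rot: [-0.532, -0.054, 0.844, -0.033]
force: [0.1, 0.2, -1.2]
gripper_width: 0.0153
grasp_force: 59.3
```

Run:
```python
from h import *
p,R,s=pose();print(p.round(4),R.as_matrix()[2].round(3),s["force"],s["qpos"].round(2));S=p+R.apply([-.1545,0,.0275]);print("spout",S.round(4))
t=bot.camera("top");sc=bot.camera("scene")
cv2.imwrite("pics/t6.png",t);cv2.imwrite("pics/s6.png",sc)
f=lambda im,x,y,w,h,k:cv2.resize(im[y:y+h,x:x+w],None,fx=k,fy=k,interpolation=cv2.INTER_CUBIC)
cv2.imwrite("pics/m6.png",np.hstack([f(t,90,130,130,130,3),f(sc,300,160,130,130,3)]))
```

```text
[0.4038 0.1634 0.2583] [ 0.902  0.001 -0.431] [ 0.11816677  0.22083892 -1.15988835] [ 0.13  0.72  1.26  0.    2.29 -1.57]
spout [0.4453 0.1689 0.1071]
```

View pics/m6.png

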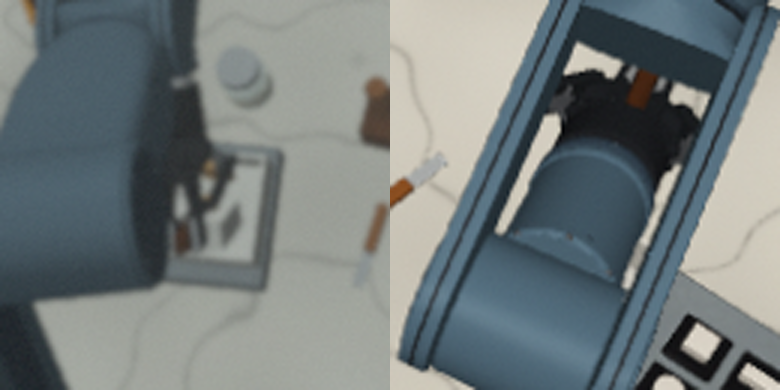

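A toggle is visible in the hopper at (210,165), but the arm hides the rest. I'll tilt a bit further, shake, then swing back to see.

Request:
play_rows(
  motion=[-0.003,0,-0.0133,0,5,0,0,-0.003,0,-0.0133,0,5,0,0,0.008,0,0,0,0,0,0,-0.008,0,0,0,0,0,0,0.008,0,0,0,0,0,0,-0.008,0,0,0,0,0,0,0,0,0,0,0,0,0,0,0,0,0,0,0,0],
)

```text
clock: 19.7
eef_pos: [0.4306, 0.1667, 0.2624]
tool_rot: [-0.605, -0.051, 0.794, -0.038]
force: [-0.1, 0.2, -1.5]
gripper_width: 0.0154
grasp_force: 59.3
```

Request:
play_rows(
  motion=[0.0,0,-0.03,0,-8,0,0,0.0,0,-0.01,0,-8,0,0,0.02,0,0,0,-8,0,0,0.03,0,0,0,-8,0,0,0.03,0,0,0,-8,0,0,0.03,0,0,0,-8,0,0,0.02,0,0,0,-8,0,0,0,0,0,0,-8,0,0],
)

```text
clock: 20.5
eef_pos: [0.3734, 0.1595, 0.3631]
tool_rot: [-0.088, -0.064, 0.994, -0.005]
force: [0.7, 0.4, -1.9]
gripper_width: 0.0156
grasp_force: 59.2
```

Run:
```python
from h import *
p,R,s=pose();print(p.round(4),R.as_matrix().round(3).tolist(),s["force"],s["qpos"].round(2))
t=bot.camera("top");sc=bot.camera("scene")
cv2.imwrite("pics/t7.png",t);cv2.imwrite("pics/s7.png",sc)
f=lambda im,x,y,w,h,k:cv2.resize(im[y:y+h,x:x+w],None,fx=k,fy=k,interpolation=cv2.INTER_CUBIC)
cv2.imwrite("pics/m7.png",np.hstack([f(t,90,130,130,130,3),f(sc,300,160,130,130,3)]))
```

```text
[0.3734 0.1595 0.3631] [[-0.976, -0.128, -0.174], [-0.126, 0.992, -0.021], [0.176, 0.001, -0.984]] [ 0.71104263  0.40253037 -1.87733139] [ 0.13  0.04  1.55  0.    1.73 -1.57]
```

View pics/m7.png

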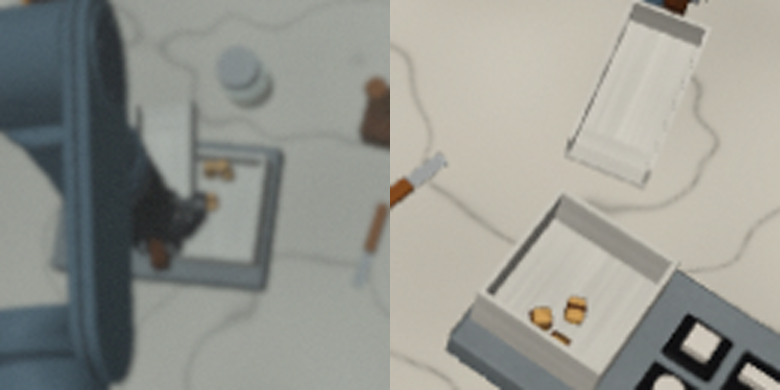

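The tray is empty. The hopper shows toggles at (541,316), (575,310) and (560,338) in the scene part. I'll count the rest numerically once the arm is away, and set the tray down on free marble meanwhile.

Request:
play_rows(
  motion=[0,-0.034,0,0,-8,0,0,0.011,-0.034,0,0,-2.1,0,0,0.011,-0.034,0,0,0,0,0,0.011,-0.034,0,0,0,0,0,0.011,-0.034,0,0,0,0,0,0.011,-0.034,0.03,0,0,0,0,0.011,-0.034,0.03,0,0,0,0,0.011,-0.034,0.03,0,0,0,0],
)

```text
clock: 21.4
eef_pos: [0.332, -0.1215, 0.2697]
tool_rot: [-0.007, -0.063, 0.998, 0.002]
force: [1.3, -0.1, -0.8]
gripper_width: 0.0149
grasp_force: 59.4
```

Request:
play_rows(
  motion=[0,0,0.03,0,0,0,0,0,0,0.04,0,0,0,0,0,0,0.04,0,0,0,0,0,0,0.04,0,0,0,0,0,0,0.03,0,0,0,0,0,0,0.02,0,0,0,0,0,0,0,0,0,0,0,0,0,0,0,0,0,0],
)

```text
clock: 22.2
eef_pos: [0.3305, -0.12, 0.0708]
tool_rot: [-0.006, -0.064, 0.998, 0.002]
force: [0.2, -0.6, -1.0]
gripper_width: 0.0151
grasp_force: 59.3
```

Run:
```python
from h import *
p,R,s=pose();print(p.round(4),R.as_matrix().round(3).tolist(),s["force"],s["qpos"].round(2))
b=[p+R.apply([x,y,.0345]) for x in(-.1545,-.03) for y in(-.03,.03)];print(np.round(b,4))
ct=bot.get_calibration("top");cs=bot.get_calibration("scene")
for n,c,cam in(("top",ct,bot.camera("top")),("scene",cs,bot.camera("scene"))):
    cv2.imwrite(f"pics/{n}8.png",cam);h=cv2.cvtColor(cam,cv2.COLOR_BGR2HSV)
    u,v=proj(c,[.466,.173,.045]).astype(int)
    m=((h[...,1]>90)&(h[...,0]<30)).astype(np.uint8)[v-45:v+45,u-45:u+45];l,_,st,ce=cv2.connectedComponentsWithStats(m)[0:4]
    for a,e in zip(st[1:],ce[1:]): print(n,a,plane(c,e+[u-45,v-45],.048).round(3))
    for r in m[::1]:
        if r.any():print("".join(".#"[k] for k in r))
```

```text
[ 0.3305 -0.12    0.0708] [[-0.992, -0.127, -0.013], [-0.127, 0.992, 0.003], [0.013, 0.004, -1.0]] [ 0.20076168 -0.57159759 -0.99891907] [-0.66  0.16  2.21 -0.01  0.78 -2.35]
[[ 0.4871 -0.13    0.0342]
 [ 0.4795 -0.0705  0.0345]
 [ 0.3636 -0.1458  0.0358]
 [ 0.356  -0.0863  0.0361]]
top [45 29  1  1  1] [0.526 0.178 0.048]
top [41 41  1  1  1] [0.48  0.19  0.048]
.............................................#............................................
.........................................#................................................
scene [46 49  7  9 51] [0.483 0.19  0.048]
scene [35 53  7  7 39] [0.504 0.171 0.048]
scene [42 61  6  4 11] [0.512 0.193 0.048]
................................................###.......................................
...............................................######.....................................
...............................................######.....................................
...............................................######.....................................
....................................######....#######......
[... 241 characters left out ...]
........#######.....#####......................................
....................................######......####......................................
.....................................####.................................................
.......................................##.................................................
..........................................###.............................................
...........................................####...........................................
.............................................###..........................................
..............................................#...........................................
```

Run:
```python
from h import *
ct=bot.get_calibration("top");c=ct;im=cv2.imread("pics/top8.png");u,v=proj(c,[.52,.17,.045]).astype(int);print(u,v)
h=cv2.cvtColor(im,cv2.COLOR_BGR2HSV)
print(h[v-6:v+22,u-16:u+16,1])
d=im[...,2].astype(int)-im[...,0]
m=((d>22)).astype(np.uint8)[v-5:v+25,u-20:u+20]
n,_,st,ce=cv2.connectedComponentsWithStats(m)
for a,e in zip(st[1:],ce[1:]): print(a,plane(c,e+[u-20,v-5],.048).round(3))
# other toggle-coloured pixels near scale/tray
M=(d>30).astype(np.uint8);n,_,st,ce=cv2.connectedComponentsWithStats(M)
for a,e in zip(st[1:],ce[1:]):
    if 4<a[4]<60: print("blob",a,plane(c,e,.007).round(3))
```

```text
166 186
[[ 7  7  9  9 10  9 11 11  9 12 11 12 12 16 15 13 13 13 11 17 17 15 15 15
  16 14 16 18 20 20 21 17]
 [ 9  9  8 10  8  8 10 10  8  9  9  9  9  9  9  9  9 11  9  9 12 11 11 13
   9 11 11 13 16 17 21 21]
 [ 5  9  9  9 11  7  7 11  9 11 13 13 15 18 20 16 12  6 10  8  7  9  9  7
   7  9 10  7  9 11 19 22]
 [ 5 10 10  8  8  6  8 15 27 44 45 39 48 58 67 51 20 11  9  9  8 11  8  9
   8  8  4 11  8 13 14 20]
 [11  7  7  7 10  8 10 20 52 72 78 75 78 86 88 71 37 15 12  8 10 12  8  9
   6  8  8  9 10 10 15 19]
 [12  7  8  9  9  9 10 24 56 83 87 83 83 90 93 76 48 18 11  9 10  9 10  9
   9 11  5  7  8 10 11 15]
 [ 8 11  9  8  7 11 13 23 53 84 87 81 82 85 88 78 62 27 10  6  9  8  8  8
  10  6  6  8 10  8  8 20]
 [ 8  6  8  8  7  8 10 14 40 72 78 74 60 70 76 83 74 38 12  8  9  9  8  9
   8  8  9 10  6 11 22 16]
 [ 7  8  9  9  7  8  9 16 32 53 57 42 34 39 62 80 75 44 15 11  9  9  8  9
  11  8  8  9  7  8 14 21]
 [ 9  8  9  9  7  9  9 13 18 29 31 25 17 23 38 53 51 31 13  8  9  8  9  9
   9 11  8  7  9  8 14 19]
 [ 8  9  9  7  9  7  6 11 13 13 13 10 10 13 16 19 17 14  8  8  9  8  9  8
   9  9 
[... 1495 characters left out ...]
11 11  8  8
   8  8 14 11 16 22 17  9]
 [ 9  9  8  9  9  8  9  9  8  9  9  9  9  7  8  8  9  8  9  8  9 11  9  9
   8  8  8 14 18 16 14  7]
 [ 9  9 10 11  9  8  8  8  9  9  9  9  9  7  9  8  8  8  8  8  8  9  8  8
  10  8 10 14 18 19  8 12]]
[12  2  9  7 44] [0.523 0.184 0.048]
[12 13  5  6 23] [0.481 0.191 0.048]
blob [354 118   6  13  29] [ 0.803 -0.554  0.007]
blob [ 94 121  10  17  59] [0.759 0.472 0.007]
blob [212 156   7   7  35] [ 0.642 -0.002  0.007]
blob [158 183   9   6  31] [0.534 0.195 0.007]
blob [158 195   4   5  13] [0.49  0.201 0.007]
blob [213 198   6  13  36] [ 0.467 -0.01   0.007]
blob [ 35 200  20   8  58] [0.457 0.665 0.007]
blob [  0 299   1  11  11] [0.066 0.796 0.007]
```

Request:
play_rows(
  motion=[0,0,0.02,0,-0.8,0,0,0,0,0.01,0,0,0,0,0,0,0.004,0,0,0,0,0,0,0.001,0,0,0,0,0,0,0.001,0,0,0,0,0,0,0,0,0,0,0,0,0,0,0,0,0,0,0,0,0,0,0,0,0],
)

```text
clock: 23.1
eef_pos: [0.3308, -0.1201, 0.0355]
tool_rot: [0.002, -0.064, 0.998, 0.001]
force: [0.8, -0.1, -1.2]
gripper_width: 0.0148
grasp_force: 59.3
```

Request:
play_rows(
  motion=[0,0,0.001,0,0,0,0,0,0,0.001,0,0,0,0,0,0,0,0,0,0,0,0,0,0,0,0,0,0.06,0,0,0,0,0,0,0.06,0,0,0,0,0,0,0.06,0,0,0,0,0,0,0.06,0,0,-0.02,0,0,0,0.06],
)

```text
clock: 23.9
eef_pos: [0.3292, -0.119, 0.052]
tool_rot: [0.0, -0.064, 0.998, 0.003]
force: [0.1, 0.3, 0.5]
gripper_width: 0.0602
grasp_force: 0.0
```

Request:
play_rows(
  motion=[0,0,-0.05,0,0,0,0.06,0,0,-0.05,0,0,0,0.06,0,0,-0.05,0,0,0,0.06,0,0.04,-0.03,0,0,0,0.0,0,0.045,0,0,0,0,0.0,0,0.045,0,0,0,0,0.0,0,0.045,0,0,0,0,0.0,0,0.045,0,0,0,0,0.0],
)

```text
clock: 24.7
eef_pos: [0.3012, 0.0994, 0.2337]
tool_rot: [0.003, -0.063, 0.998, 0.001]
force: [1.9, 0.7, 0.3]
gripper_width: -0.0001
grasp_force: 0.0
```

Run:
```python
from h import *
p,R,s=pose();print(p.round(4),yaw(),s["qpos"].round(2))
c=bot.get_calibration("wrist");im=bot.camera("wrist");cv2.imwrite("pics/w9.png",im)
print(proj(c,[.47,.173,.04]),proj(c,[.51,.18,.045]))
sc=bot.camera("scene");cv2.imwrite("pics/s9.png",sc);cs=bot.get_calibration("scene")
for n,cc,i in(("wrist",c,im),("scene",cs,sc)):
    h=cv2.cvtColor(i,cv2.COLOR_BGR2HSV);m=((h[...,1]>90)&(h[...,0]<30)&(i[...,2]>60)).astype(np.uint8)
    k,_,st,ce=cv2.connectedComponentsWithStats(m)
    for a,e in zip(st[1:],ce[1:]):
        if 8<a[4]<3000:print(n,a,plane(cc,e,.048).round(3))
```

```text
[0.3012 0.0994 0.2337] -172.76 [-0.04 -0.18  2.05  0.    1.26 -1.74]
[296.61428411 304.81002745] [297.15594527 332.37457309]
wrist [ 60 156  12  46 246] [ 0.327 -0.114  0.048]
wrist [160 252  17  26 234] [0.425 0.005 0.048]
wrist [  0 364  16  20 239] [ 0.647 -0.232  0.048]
scene [414   1  15  18 102] [-0.648 -0.117  0.048]
scene [455   0  38  80 307] [-0.623  0.115  0.048]
scene [ 473   41   39   93 1846] [-0.334  0.293  0.048]
scene [148  96  14  11  38] [ 0.345 -0.632  0.048]
scene [196 125  16  11  55] [ 0.356 -0.421  0.048]
scene [  62  137   49   42 1058] [ 0.636 -0.643  0.048]
scene [189 152  17  20 267] [ 0.461 -0.357  0.048]
scene [283 166  12  15  60] [ 0.345 -0.117  0.048]
scene [ 129  185  101   88 2661] [ 0.656 -0.25   0.048]
scene [103 200  22  33 134] [ 0.732 -0.438  0.048]
scene [ 60 211  23  13  48] [ 0.816 -0.524  0.048]
scene [288 220  20  16 111] [0.485 0.002 0.048]
scene [253 232  30  38 545] [ 0.591 -0.022  0.048]
scene [123 251  12   7  17] [ 0.798 -0.311  0.048]
scene [358 259   7   9  51] [0.483 0.19  0.048]
scene [347 263   7   7  40] [0.504 0.171 0.048]
scene [253 265  13  12  13] [ 0.647 -0.01   0.048]
scene [ 78 266   6  12  22] [ 0.909 -0.376  0.048]
scene [354 271   6   4  12] [0.512 0.193 0.048]
scene [488 339  10  45 278] [0.523 0.555 0.048]
```

Request:
play_rows(
  motion=[-0.038,0.0068,-0.003,0,0,0,0,-0.038,0.0068,-0.003,0,0,0,0,-0.038,0.0068,-0.003,0,0,0,0,-0.038,0.0068,-0.003,0,0,0,0,-0.038,0.0068,0,0,0,0,0,-0.038,0.0068,0,0,0,0,0,-0.038,0.0068,0,0,0,0,0,0,0,0,0,0,0,0],
)

```text
clock: 25.6
eef_pos: [0.5637, 0.1782, 0.2449]
tool_rot: [0.002, -0.063, 0.998, 0.001]
force: [-0.3, 0.3, -0.7]
gripper_width: 0.0002
grasp_force: 0.0
```

Run:
```python
from h import *
p,R,s=pose();print(p.round(4),yaw(),s["qpos"].round(2))
c=bot.get_calibration("wrist");im=bot.camera("wrist");cv2.imwrite("pics/w10.png",im)
pc=np.array([proj(c,X) for X in([.40,.115,.06],[.40,.23,.06],[.53,.115,.06],[.53,.23,.06])]);print(pc.round())
h=cv2.cvtColor(im,cv2.COLOR_BGR2HSV);m=((h[...,1]>70)&(h[...,0]<30)).astype(np.uint8)
k,_,st,ce=cv2.connectedComponentsWithStats(m)
for a,e in zip(st[1:],ce[1:]):
    if 20<a[4]<4000:print(a,plane(c,e,.048).round(3))
x0,y0=np.maximum(pc.min(0),0).astype(int);x1,y1=pc.max(0).astype(int)
sub=im[y0:y1:4,x0:x1:2];hs=h[y0:y1:4,x0:x1:2]
ch=np.where((hs[...,1]>70)&(hs[...,0]<30),np.where(sub[...,2]<75,"o","#"),np.where(sub[...,2]<60,"x","."))
keep=[r for r in range(len(ch)) if (ch[r]=="#").any()]
for r in keep:print("".join(ch[r]))
```

```text
[0.5637 0.1782 0.2449] -172.76 [ 0.12  0.34  1.45  0.    1.35 -1.58]
[[214.   0.]
 [333.  18.]
 [203. 137.]
 [309. 151.]]
[ 99  34  26  56 767] [0.465 0.012 0.048]
[272  90  15  21 262] [0.482 0.191 0.048]
[250 124  18  21 263] [0.519 0.173 0.048]
[269 127  15  21 249] [0.521 0.194 0.048]
[405 295  30  24 302] [0.716 0.425 0.048]
[348 317  13  11  93] [0.753 0.337 0.048]
....................................######.......................
...................................#######.......................
....................................#######......................
....................................#######......................
....................................######.......................
.........................###.....................................
.........................#######....####.........................
.........................#######...oooo##........................
.........................########.#######........................
..........................#####...#######........................
..........................##......######.........................
```

Run:
```python
from h import *
im=cv2.imread("pics/w10.png")
print(im[86:150:2,246:292:2,2])
ct=bot.get_calibration("top");t=bot.camera("top");cv2.imwrite("pics/t10.png",t)
d=t[...,2].astype(int)-t[...,0];M=(d>20).astype(np.uint8);n,_,st,ce=cv2.connectedComponentsWithStats(M)
for a,e in zip(st[1:],ce[1:]):
    if 4<a[4]<150: print("blob",a,plane(ct,e,.007).round(3))
s7=cv2.imread("pics/s7.png");s9=cv2.imread("pics/s9.png");s0=cv2.imread("pics/scene0.png")
print(s9[256:278,344:368,2]);
# toggle in scene0
h=cv2.cvtColor(s0,cv2.COLOR_BGR2HSV);print(h[186:214,196:216,1])
```

```text
[[178 173 171 172 176 174 176 177 176 175 176 179 178 182 183 176 173 174
  175 175 177 174 173]
 [177 175 170 173 176 175 176 175 176 177 176 179 179 184 181 171 167 162
  161 171 177 170 172]
 [177 171 172 174 176 175 176 174 175 173 176 179 179 173 150 136 134 133
  133 143 173 173 174]
 [177 172 173 175 177 177 176 176 174 176 178 177 173 136 137 146 154 164
  161 141 163 171 175]
 [174 171 171 175 175 177 175 176 175 176 180 178 161 134 160 171 171 174
  174 147 152 172 178]
 [176 170 173 178 176 177 175 178 174 176 178 179 161 138 162 173 174 173
  170 147 130 167 176]
 [174 170 174 177 176 176 174 176 174 176 176 179 172 135 148 154 144 127
  109  91  88 157 178]
 [173 174 175 177 176 175 176 174 175 178 176 182 173 105  89  86  78  76
   85  93  99 158 177]
 [172 173 176 177 175 175 176 174 176 178 178 180 175 100  84 104 124 140
  156 161 138 163 177]
 [173 173 176 176 178 176 175 176 174 177 177 182 180 131 134 165 171 175
  175 174 147 158 178]
 [172 176 176 176 175 177 177 174 175 176 177 181 179 151 140 165 175 173
  176 171 150 160 178]
 [171 173 178 177 179 176 175 173
[... 6490 characters left out ...]
  77  25
   19  20]
 [191 192 194 190  88  38  23  30  32  58 125 148 161 166 153 128  64  26
   21  21]
 [195 193 193 193 185 121  49  23  31  97 144 145 147 158 135  72  38  22
   21  17]
 [195 196 195 194 194 193 149  67  50 117 144 144 144 129  75  31  17  23
   23  25]
 [196 197 196 196 194 195 195 176 147 144 147 145 119  78  39  21  23  20
   22  22]
 [193 196 193 196 195 196 192 195 187 180 153  96  54  29  19  20  22  22
   20  22]
 [195 194 193 193 193 192 197 194 192 197 171  67  31  24  17  20  22  23
   24  24]
 [195 197 194 193 195 195 194 192 196 193 191 162 116  60  26  22  22  23
   23  23]
 [197 192 192 194 195 197 194 196 195 193 194 196 185 149  90  34  26  23
   24  24]]
```

Request:
play_rows(
  motion=[-0.015,0,0.02,0,0,0,0,-0.015,0,0.02,0,0,0,0,0,0,0,0,0,0,0,0,0,0,0,0,0,0,0,0,0,0,0,0,0,0,0,0,0,0,0,0,0,0,0,0,0,0,0,0,0,0,0,0,0,0],
)

```text
clock: 26.5
eef_pos: [0.5895, 0.1828, 0.2077]
tool_rot: [0.003, -0.064, 0.998, 0.001]
force: [0.5, 0.5, 0.0]
gripper_width: 0.0001
grasp_force: 0.0
```

Run:
```python
from h import *
p,R,s=pose();c=bot.get_calibration("wrist");im=bot.camera("wrist");cv2.imwrite("pics/w11.png",im);print(p.round(3))
uv=proj(c,[.52,.183,.048]);print(uv,proj(c,[.482,.191,.054]),-c["R"].T@c["t"])
u,v=uv.astype(int);h=cv2.cvtColor(im,cv2.COLOR_BGR2HSV)
def show(x0,x1,y0,y1):
  for y in range(y0,y1):
    print(y,"".join(("o" if im[y,x,2]<88 else "-" if im[y,x,2]<125 else "#" if im[y,x,2]<155 else "@") if h[y,x,1]>70 else ("x" if im[y,x,2]<110 else ".") for x in range(x0,x1)))
show(u-38,u+38,v-26,v+24)
```

```text
[0.589 0.183 0.208]
[267.35883997 110.522893  ] [282.29507526  68.29981412] [0.52010408 0.17269168 0.32520348]
84 ............................................................................
85 ............................................................................
86 ............................................................................
87 ............................................................................
88 ............................................................................
89 ............................................................................
90 ............................................................................
91 ............................................................................
92 ............................................................................
93 ............................................................................
94 ............................................................................
95 ............................................................................
96 .....................x....
[... 2344 characters left out ...]
....................................................
126 ............................................................................
127 ............................................................................
128 ............................................................................
129 ..............x.............................................................
130 ................x..xxx......................................................
131 ..........x..........x..x...................................................
132 ......................xx....................................................
133 ..............x...x....x....x....xx.........................................
```

Run:
```python
from h import *
cs=bot.get_calibration("scene");cw=bot.get_calibration("wrist");ct=bot.get_calibration("top")
im=cv2.imread("pics/w11.png");sc=cv2.imread("pics/s9.png");t=cv2.imread("pics/t10.png")
def br(i,x0,x1,y0,y1,s=70,b=0):
    h=cv2.cvtColor(i,cv2.COLOR_BGR2HSV);m=np.zeros(h.shape[:2],bool);m[y0:y1,x0:x1]=True
    m&=(h[...,1]>s)&(i[...,2]>=b);y,x=np.nonzero(m);return np.array([x.mean(),y.mean()]),len(x)
a=br(im,240,268,104,120,b=150);b=br(sc,344,356,262,267,s=60,b=178);print(a,b,tri(ray(cw,a[0]),ray(cs,b[0])).round(4))
a=br(im,268,300,50,86);b=br(sc,356,367,257,268,s=80);print(a,b,tri(ray(cw,a[0]),ray(cs,b[0])).round(4))
# tray interior in current pictures
for n,c in(("top",ct),("scene",cs)):
    i=bot.camera(n);h=cv2.cvtColor(i,cv2.COLOR_BGR2HSV)
    P=[proj(c,[x,y,.004]) for x,y in((.357,-.146),(.35,-.088),(.477,-.072),(.484,-.13))]
    m=np.zeros(h.shape[:2],np.uint8);cv2.fillConvexPoly(m,np.array(P,int),1);print(n,np.round(P).tolist(),"max sat",np.sort(h[...,1][m>0])[-12:],m.sum())
for y in range(55,84):
    print("".join("o" if im[y,x,2]<100 else "-" if im[y,x,2]<150 else "@" if cv2.cvtColor(im[y:y+1,x:x+1],cv2.COLOR_BGR2HSV)[0,0,1]>70 else "." for x in range(266,300)))
```

```text
(array([256.66666667, 109.73758865]), 141) (array([350. , 264.5]), 20) [0.5206 0.1724 0.083 ]
(array([281.64540816,  68.72704082]), 392) (array([361.18867925, 263.05660377]), 53) [0.4815 0.1906 0.0464]
top [[251.0, 234.0], [235.0, 236.0], [232.0, 202.0], [248.0, 200.0]] max sat [29 29 30 30 38 41 47 48 57 64 64 65] 576
scene [[277.0, 180.0], [295.0, 187.0], [275.0, 220.0], [257.0, 212.0]] max sat [25 25 25 25 25 25 25 25 25 25 27 27] 821
...............------.............
...........-----------............
.........--------------...........
........---------@@@---...........
......-------@@@@@@@@---..........
......----@@@@@@@@@@@---..........
......----@@@@@@@@@@@---..........
......----@@@@@@@@@@@@--..........
......---@@@@@@@@@@@@@---.........
.....-----@@@@@@@@@@------........
......----@@@@@@-----oooo-........
......-----------oooooooo-........
......-------oooooooooooo-........
......--ooooooooooooooooo-........
......-oooooooooooo-------........
......-oooooooo-----@@----........
......-oooo-----@@@@@@@---........
......-oo---@@@@@@@@@@@@--........
......-----@@@@@@@@@@@@---........
.......----@@@@@@@@@@@@@--........
.......----@@@@@@@@@@@@@--........
........----@@@@@@@@@@@@--........
........----@@@@@@@@@@@@--........
........----@@@@@@@@@@@---........
........----@@@@@@@@@----.........
.........----@@@-------...........
..........------------............
...........------.................
..................................
```

The two-view triangulation puts one toggle on top of another inside the hopper, with its top at about rim height. Nothing shows in the tray or on the bench, so I count all four in the hopper. Next is the square key.

Request:
play_rows(
  motion=[0.025,0.025,0,0,0,0,0,0.025,0.025,0,0,0,0,0,0.025,0.025,0,0,0,0,0,0.025,0.025,0.02,0,0,0,0,0.0237,0.0256,0.03,0,0,0,0,0,0,0.03,0,0,0,0,0,0,0.025,0,0,0,0,0,0,0,0,0,0,0],
)

```text
clock: 27.45
eef_pos: [0.4486, 0.2912, 0.0985]
tool_rot: [-0.001, -0.064, 0.998, -0.0]
force: [-1.0, -0.8, -0.7]
gripper_width: -0.0001
grasp_force: 0.0
```

Run:
```python
from h import *
print(pose()[0].round(4),yaw(),to([.451,.2918,.070]),pose()[2]["force"])
```

```text
[0.4486 0.2912 0.0985] -172.66 [-0.0025  0.0003  0.0285] [-0.95130096 -0.75330181 -0.73238552]
```

Request:
play_rows(
  motion=[-0.0025,0,0.012,0,0,0,0,0,0,0.006,0,0,0,0,0,0,0.004,0,0,0,0,0,0,0.004,0,0,0,0,0,0,0.002,0,0,0,0,0,0,0,0,0,0,0,0,0,0,0,0,0,0,0,0,0,0,0,0,0],
)

```text
clock: 28.25
eef_pos: [0.4546, 0.2922, 0.0742]
tool_rot: [0.003, -0.064, 0.998, 0.001]
force: [0.9, -1.2, 4.7]
gripper_width: -0.0001
grasp_force: 2.3
```

Request:
play_rows(
  motion=[0,0,0.002,0,0,0,0,0,0,0,0,0,0,0,0,0,0,0,0,0,0,0,0,0,0,0,0,0,0,0,0,0,0,0,0,0,0,0,0,0,0,0,0,0,0,0,0,0,0,0,0,0,0,0,0,0],
)

```text
clock: 29.05
eef_pos: [0.4547, 0.2922, 0.0738]
tool_rot: [0.003, -0.064, 0.998, 0.001]
force: [-3.7, -4.3, 19.2]
gripper_width: 0.0003
grasp_force: 9.5
```

Request:
play_rows(
  motion=[0,0,-0.01,0,0,0,0,0,0,-0.02,0,0,0,0,-0.0035,0.0185,0,0,0,0,0,-0.0035,0.0185,0,0,0,0,0,-0.003,0.018,0,0,0,0,0,0,0,0,0,0,0,0,0,0,0,0,0,0,0,0,0,0,0,0,0,0],
)

```text
clock: 29.85
eef_pos: [0.4563, 0.3474, 0.1012]
tool_rot: [0.002, -0.064, 0.998, 0.0]
force: [0.2, 0.3, 0.8]
gripper_width: -0.0003
grasp_force: 0.0
```

Run:
```python
from h import *
print(pose()[0].round(4),yaw(),to([.455,.3475,.070]),pose()[2]["force"])
```

```text
[0.4563 0.3474 0.1012] -172.69 [0.0013 0.0002 0.0312] [0.19004368 0.30189376 0.77166012]
```

Request:
play_rows(
  motion=[0.0013,0,0.015,0,0,0,0,0,0,0.006,0,0,0,0,0,0,0.004,0,0,0,0,0,0,0.004,0,0,0,0,0,0,0.002,0,0,0,0,0,0,0,0,0,0,0,0,0,0,0,0,0,0,0,0,0,0,0,0,0],
)

```text
clock: 30.65
eef_pos: [0.4551, 0.3471, 0.0737]
tool_rot: [0.002, -0.064, 0.998, 0.0]
force: [-8.6, -7.6, 24.7]
gripper_width: 0.0002
grasp_force: 12.3
```

Fully pressed. I'll retreat and check the toggles, the tray and the bystanders before handing in.

Request:
play_rows(
  motion=[0,0,-0.01,0,0,0,0,0,0,-0.03,0,0,0,0,0,0,-0.05,0,0,0,0,0,0.03,-0.05,0,0,0,0,0,0.04,-0.02,0,0,0,0,0,0.04,0,0,0,0,0,0,0,0,0,0,0,0,0,0,0,0,0,0,0],
)

```text
clock: 31.45
eef_pos: [0.4411, 0.4529, 0.2233]
tool_rot: [0.002, -0.065, 0.998, 0.001]
force: [-0.5, -0.9, -0.1]
gripper_width: -0.0003
grasp_force: 0.0
```

Run:
```python
from h import *
cs,ct=bot.get_calibration("scene"),bot.get_calibration("top");a=bot.camera("scene");t=bot.camera("top");cv2.imwrite("pics/sF.png",a);cv2.imwrite("pics/tF.png",t)
s0=cv2.imread("pics/scene0.png");s9=cv2.imread("pics/s9.png")
for n,X in dict(mallet=[.594,-.018,.07],jar=[.641,.159,.06],knife=[.435,0,.01],weight=[.45,-.368,.04]).items():
    u,v=proj(cs,X).astype(int);print(n,np.abs(a[v-15:v+15,u-15:u+15].astype(int)-s0[v-15:v+15,u-15:u+15]).mean().round(2))
u,v=356,266;print("hopper change",np.abs(a[v-12:v+12,u-15:u+15].astype(int)-s9[v-12:v+12,u-15:u+15]).mean().round(2))
d=t[...,2].astype(int)-t[...,0];n,_,st,ce=cv2.connectedComponentsWithStats((d>20).astype(np.uint8))
for b,e in zip(st[1:],ce[1:]):
    if 4<b[4]<150: print("blob",b,plane(ct,e,.007).round(3))
print(pose()[0].round(3),pose()[2]["force"].round(1))
```

```text
mallet 2.16
jar 3.22
knife 3.21
weight 3.04
hopper change 2.29
blob [352 117   8  17  56] [ 0.796 -0.551  0.007]
blob [ 93 120  11  19  78] [0.761 0.473 0.007]
blob [319 136  30  14 122] [ 0.718 -0.467  0.007]
blob [ 63 169   6  16  53] [0.56  0.585 0.007]
blob [158 183   9   7  45] [0.534 0.195 0.007]
blob [158 194   5   6  22] [0.491 0.202 0.007]
blob [212 198   7  16  59] [ 0.461 -0.009  0.007]
blob [244 242   2   4   5] [ 0.321 -0.122  0.007]
blob [  0 298   1   9   9] [0.073 0.797 0.007]
[0.441 0.451 0.223] [ 1.7 -0.6  0. ]
```

```bash
python3 -c "
from workcell import bot
print(bot.close_job())"
```

```text
the job is handed in; nothing more can be done
None
```

The job was done in the order asked and handed in at about 31.5 s, with no verdict returned; three toggles show in the hopper, and I inferred the fourth underneath from a height measurement, as none appeared in the tray or on the bench.

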